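# Fetch the sample vial out of the light-tight box onto the balance

### The job

Take the lid off the grey sample box by its handle and lay it flat, handle up, in the middle of the black rubber mat. Then lift the one tall slim vial out from among the squat jars in the box, keep it upright, and set it down, without dropping it, standing near the middle of the balance's round pan.

Things in the scene. Friction and masses are not known exactly. Their poses are not given: they have to be found in the camera images.
- lid_handle (a point): Centre of the black bar handle (18 mm in lid x, 80 in y, 34 high) upright on the loose grey lid (162 x 212 mm, 0.22 kg). Lid top is 17 mm below it, lower edge of the skirt 34 mm below; the skirt laps 12 mm over the box with 3 mm play. Under it, square and centred: a fixed opaque grey box, 150 (lid x) x 200 (lid y) x 86 mm high, walls and floor 5 mm. z up. Lift straight up.
- vial_centre (a point): Centre (half-way up) of the tall slim vial: amber, white cap, 28 mm diameter (top 16 mm: 25), 72 mm tall, 45 g, upright on the box floor, z up. Row of three along lid y, 55 mm apart: it and two squat jars (40 mm diameter, 36 tall), any order; over 40 mm free each side of it along lid x. Like vials in the metal rack on the bench are not wanted.
- mat_top (a point): Centre of the top face of the flat black rubber mat, fixed on the bench between the box and the balance, 220 mm (its x) by 230 mm (its y), 3 mm thick; z up.
- pan (a point): Centre of the top face of the balance's round steel pan, 120 mm diameter, 68 mm above the bench, which does not move or sink. The balance is a fixed low white instrument, 230 mm (x) by 180 mm (y), 54 mm high, pan 30 mm behind its middle; z up.

How it is judged:
On the way, in this order (a step that is already met when the one before it is completed fails the run):
1. the lid lies flat, handle up, on the mat (horizontal distance between lid_handle and mat_top below 0.05 m and z of lid_handle in the frame of mat_top below 0.042 m and angle between lid_handle's own z axis and vertical below 0.17 rad), for 0.2 s.
2. the vial is lifted clear of the box's rim (height (world z) of vial_centre above 0.118 m), for 0.05 s.
At the end, for the whole second after the job is handed in: The lid lies at rest flat on the mat, handle up (within 10 degrees), its middle within 50 mm of the mat's; the vial stands at rest upright (within 10 degrees) on the balance pan, within 40 mm of the pan's centre (all of step 1 and horizontal distance between vial_centre and pan below 0.04 m and z of vial_centre in the frame of pan between 0.03 and 0.042 m and angle between vial_centre's own z axis and vertical below 0.17 rad and linear speed of each of vial, lid below 0.02 m/s); the robot touches nothing.
It fails at once if the vial is tipped more than 45 degrees (angle between vial_centre's own z axis and vertical above 0.8 rad).
It fails at once if the vial is let go more than 20 mm above the pan (horizontal distance between vial_centre and pan below 0.06 m and z of vial_centre in the frame of pan above 0.056 m and contact force between the fingers and vial below 0.05 N).
It also fails if it takes over 64 s, if anything falls off the work surface, if the arm or the gripper's body presses on something with over 40 N, if the wrist force passes 120 N, or if a joint passes its speed limit or range.

### The arm

A 6-joint arm with a two-finger parallel gripper is mounted at the origin on the work surface. World frame = base frame: x ahead of the robot, y to its left, z up, the work surface at z = 0. Lengths are in m, angles in rad, forces in N, time in s.
With the tool pointing down it reaches from about 0.35 to 0.975 m from the base axis. Payload 4.9 kg.
Tool frame: the origin (TCP) lies midway between the tips of the shut fingers; the grasp point (between the pads) lies 19 mm behind it; z points along the fingers, y is the direction in which the jaws open and shut (so a half turn about z gives the same grasp; the last joint's range is limited). The gripper opens to 85 mm and grips with 20 to 120 N. Pads are 22 mm wide; open, the fingers measure 114 mm over their backs; the gripper's body (76 mm by 85 mm) begins 54 mm behind the grasp point. The pads swing forward as they close: fully open they stand 13 mm farther back than shut.
Start: joints at [0.995, 0.053, 1.613, -0, 1.476, -0.119], TCP at [0.276, 0.561, 0.231] pointing down, gripper open.
Joint ranges: [-3.01, 3.01], [-1.01, 2.22], [0.06, 2.58], [-1.02, 4.17], [0.09, 2.62], [-3.14, 3.14]. Speed limits (rad/s): [2.57, 2.57, 3.14, 3.14, 3.14, 3.14].

### API

Orientations are given as a unit quaternion [w, x, y, z].
In Python, from plant import state, grab_frame, camera_params, job_done, boxes_of gives the robot as it stands.
- The arm moves only by the tool step_arm, never from a script. Its argument "steps" is a list of rows, each a list of 4 numbers: the shift along the tool's x, y, z in mm, then the turn about the tool's z in degrees. A call has 1 to 8 rows; each row shifts and turns the pose as measured when the row begins, along the tool's axes as they then stand; what a row does not reach is not made up. A row lasts 1/10 s, in which the tool goes at most 50 mm and 8.59 degrees, less where a joint would pass 70% of its speed; a pose out of reach is approached as far as the arm can. A call is refused whole if a number of a shift passes 50 or a number of a turn 8.59, either way. A call with a gripper value outside its range is refused whole. "claw" is the opening in per cent of the stroke, from 0 (shut) to 100 (fully open), set as the call begins (left out, the last holds). The fingers move at their own pace and stop on an object; the grip force is fixed at half the most. Time passes only in rows, so rows that do not move let the fingers close. It gives the time, the measured TCP pose, the force and the opening at its end, in the units of the state.
- state(): the state, without advancing time (a new reading comes with each control period).
- grab_frame(name): name is "side" or "top" or "wrist"; returns (picture, depth): 384x512x3 uint8, red, green, blue; 384x512 float32, m along the optical axis (not along the pixel's ray), 0 where there is no reading.
- camera_params(name): a dict with "mtx" (3x3 intrinsics, pixels), "k1" (the pictures are not rectified: a ray, as slopes to the right and down, at radius r is drawn at 1 + k1 r^2 times it, then the intrinsics apply), "extrinsics" (4x4, takes a point from camera to world coordinates); the wrist camera has in their place "T_tool_cam" (4x4, takes a point from camera to tool coordinates, whose origin is the TCP and whose axes are the flange's). Camera axes: x right, y down, z forward; pixel columns grow to the right and rows downward; lengths in m; the calibration is good to about 2 mm. A picture is of the moment at which its call begins: read the wrist's pose just before it. camera_params takes no time and is no camera call.
- job_done(): hands the job in, once; it reports no verdict.
Trained networks look in the newest picture that a camera, given by its name, has taken for a name from the list of things; names that differ only in an ending like _2 or _b are one class to them, and where a whole thing is asked for, a point or a joint stands for the part that bears it (a point fixed in the world has none). Each returns a list of dicts, best first, with "p" (0 to 1); they miss things now and then, are a little off and sometimes report something else, mostly with a low value. They report only what shows in the picture. A call takes as long as a camera call.
- boxes_of(camera, label): "box" ([left, top, width, height] in pixels, round what is visible of it).
The state is a dict: "time": time; "joint_pos": joint angles; "joint_vel": joint speeds; "joint_efforts": joint torques, N m; "tool_pos": TCP position; "tool_rot": TCP orientation; "contact_force": force on the tool from outside, world axes, zero at the start; "ft_torque": the same for the moment, N m; "gripper_width": opening from 0.0 (shut) to 1.0 (fully open).
Only numpy, scipy, OpenCV 4.12 (cv2) and the standard library are available. Lean on these libraries where they do the work, as an engineer would, in place of code of your own. Each camera call takes 0.05 s, during which the arm holds its last target. There are 200 camera calls.

## Working session

There is one attempt and no reset: what is moved stays moved. The work goes in short steps, Python scripts to look and compute and a tool call to move; the robot and the scene stay as the last step left them, time stands still between calls to the robot, and variables do not carry over. Pictures are saved under pics/ and viewed, about 8 in all and at most 12, crops included, and the job is handed in when it is done.

Besides the shell and the picture viewer there is one more tool, called as a command line: name --pt "numbers of a row" for each row, then --argument value for the rest. step_arm: Moves the arm, as the interface text tells. Its arguments: {"type":"object","properties":{"steps":{"type":"array"},"claw":{"type":"number"}},"required":["steps"]}

```bash
mkdir -p pics
cat > h.py <<'E'
import numpy as np, cv2
from plant import state, grab_frame, camera_params, job_done, boxes_of
from scipy.spatial.transform import Rotation as R
def Tcam(name,s=None):
    p=camera_params(name)
    if 'extrinsics' in p: return p,np.array(p['extrinsics'])
    q=s['tool_rot']; T=np.eye(4); T[:3,:3]=R.from_quat([q[1],q[2],q[3],q[0]]).as_matrix(); T[:3,3]=s['tool_pos']
    return p,T@np.array(p['T_tool_cam'])
def cloud(name,depth,s=None):
    p,T=Tcam(name,s); h,w=depth.shape
    uv=np.stack(np.meshgrid(np.arange(w),np.arange(h)),-1).reshape(-1,1,2).astype(float)
    n=cv2.undistortPoints(uv,np.array(p['mtx'],float),np.array([p['k1'],0,0,0.]))[:,0]
    z=depth.reshape(-1,1); c=np.hstack([n*z,z])@T[:3,:3].T+T[:3,3]
    c[z[:,0]==0]=np.nan
    return c.reshape(h,w,3)
def shot(name,fn=None):
    s=state(); im,d=grab_frame(name)
    if fn: cv2.imwrite('pics/'+fn,im[:,:,::-1])
    return s,im,d,cloud(name,d,s)
E
python3 - <<'E'
from h import *
s=state(); print(s)
a=[]
for n in ['side','top']:
    s,im,d,c=shot(n); np.savez(n+'.npz',im=im,c=c)
    a.append(im)
    for l in ['lid_handle','vial_centre','mat_top','pan']:
        for b in boxes_of(n,l)[:3]:
            x,y,w,h=map(int,b['box']); print(n,l,round(b['p'],2),[x,y,w,h],np.round(np.nanmedian(c[y+h//2-2:y+h//2+3,x+w//2-2:x+w//2+3].reshape(-1,3),0),3))
cv2.imwrite('pics/0.png',np.vstack([np.hstack(a)])[:,:,::-1][:, :, :].copy() if 0 else cv2.resize(np.vstack(a),(450,600))[:,:,::-1])
cv2.imwrite('pics/top.png',a[1][:,:,::-1])
E
```

```text
{'time': 0.0, 'joint_pos': array([ 9.95003288e-01,  5.33431021e-02,  1.61430434e+00, -4.25218464e-06,
        1.47603047e+00, -1.18968017e-01]), 'joint_vel': array([-4.59934145e-04,  9.26721027e-04,  2.82700653e-05,  3.86367177e-04,
        5.51867761e-05, -2.04604152e-04]), 'joint_efforts': array([-3.35508130e-04, -3.93697643e+01, -3.70170343e+01, -1.83739094e-04,
        6.97254945e-03, -1.14392984e-05]), 'tool_pos': array([0.27532207, 0.56038217, 0.23006539]), 'tool_rot': array([-3.52957832e-04,  2.26431231e-01,  9.74026596e-01, -9.81069032e-04]), 'contact_force': array([ 1.23540248, -0.47479448,  0.65336775]), 'ft_torque': array([ 0.01822487, -0.00095511, -0.03054622]), 'gripper_width': 0.9973034725772918}
side lid_handle 0.9 [191, 132, 62, 36] [0.55  0.242 0.092]
side mat_top 0.82 [182, 186, 97, 65] [ 0.465 -0.01   0.002]
side pan 0.56 [226, 238, 116, 86] [ 0.46  -0.335  0.054]
top lid_handle 0.7 [119, 159, 72, 57] [0.55  0.275 0.109]
top mat_top 0.61 [207, 178, 75, 74] [0.478 0.015 0.003]
top pan 0.62 [313, 176, 60, 81] [ 0.468 -0.285  0.069]
```

View pics/top.png

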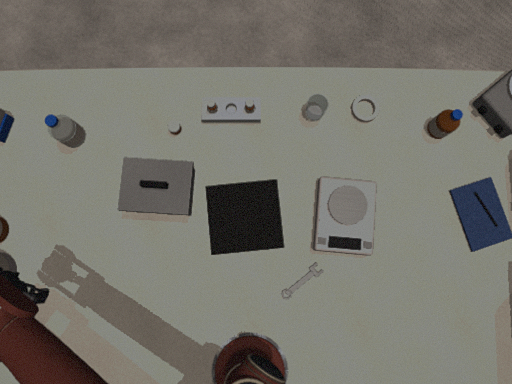

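The top view shows the lid with its handle at (154,184), the mat at (245,216) and the pan at (348,205). Next I'll fit exact poses.

Run:
```python
from h import *
f=np.load('top.npz'); im,c=f['im'].astype(int),f['c']
g=im.max(2); v,u=np.mgrid[:384,:512]
def rect(m,n):
    P=c[m][:,:2]; r=cv2.minAreaRect((P*1000).astype(np.float32)); print(n,m.sum(),r,'med',np.round(np.nanmedian(c[m],0),4), 'box',np.round(cv2.boxPoints(r)[:2]-cv2.boxPoints(r)[1:3]))
reg=lambda a,b,d,e:(u>=a)&(u<b)&(v>=d)&(v<e)&np.isfinite(c[...,2])
rect(reg(110,205,150,225)&(c[...,2]>.08)&(c[...,2]<.102),'lid')
rect(reg(135,172,175,193)&(g<45),'handle')
rect(reg(200,290,172,262)&(g<60)&(c[...,2]<.02),'mat')
rect(reg(310,385,170,262)&(c[...,2]>.04),'balance')
rect(reg(322,375,178,232)&(c[...,2]>.0625),'pan')
```

```text
lid 3594 ((559.3228149414062, 279.6453857421875), (213.31419372558594, 163.77310180664062), 86.18848419189453) med [0.553  0.2769 0.0911] box [[-163.   11.]
 [ -14. -213.]]
handle 183 ((557.317626953125, 279.8043518066406), (80.14007568359375, 16.133190155029297), 86.81710052490234) med [0.5554 0.2763 0.1238] box [[-16.   1.]
 [ -4. -80.]]
mat 4889 ((473.6910400390625, 15.819503784179688), (218.19326782226562, 227.60183715820312), 5.6479878425598145) med [0.4714 0.0155 0.0032] box [[ -22.  226.]
 [-217.  -21.]]
balance 4309 ((473.11749267578125, -297.98858642578125), (180.01918029785156, 231.90013122558594), 84.73433685302734) med [ 0.4694 -0.2939  0.0555] box [[-231.   21.]
 [ -17. -179.]]
pan 1163 ((503.8310241699219, -301.08013916015625), (115.91746520996094, 118.4615478515625), 42.232093811035156) med [ 0.5016 -0.3002  0.0683] box [[-80.  88.]
 [-86. -78.]]
```

```bash
cat >> h.py <<'E'
def plan(target,yaw=None,n=8,s=None):
    """rows to target xyz [m] with tool y at yaw deg (mod 180); tool down"""
    s=s or state(); q=s['tool_rot']; M=R.from_quat([q[1],q[2],q[3],q[0]]).as_matrix(); p=np.array(s['tool_pos'])
    th=np.degrees(np.arctan2(M[1,1],M[0,1])); t=0 if yaw is None else -((yaw-th+90)%180-90)
    print('tcp',np.round(p,4),'yaw',round(th,1),'tilt',np.round(M[:,2],3),'turn',round(t,1),'j6',round(s['joint_pos'][5],2))
    d=(np.array(target)-p)/n*1000
    for i in range(n):
        print(list(np.round(M.T@d,1).tolist())+[round(t/n,2)]); M=M@R.from_euler('z',t/n,degrees=True).as_matrix()
E
python3 -c "
from h import *
plan([.558,.280,.21],-3.8,9)"
```

```text
tcp [0.2756 0.5609 0.2313] yaw 63.8 tilt [-0. -0. -1.] turn 67.6 j6 -0.12
[-41.9, -14.2, 2.4, np.float64(7.51)]
[-43.4, -8.6, 2.4, np.float64(7.51)]
[-44.2, -2.8, 2.4, np.float64(7.51)]
[-44.2, 3.0, 2.4, np.float64(7.51)]
[-43.4, 8.7, 2.4, np.float64(7.51)]
[-41.9, 14.3, 2.4, np.float64(7.51)]
[-39.6, 19.7, 2.4, np.float64(7.51)]
[-36.7, 24.7, 2.4, np.float64(7.51)]
[-33.2, 29.3, 2.4, np.float64(7.51)]
```

step_arm --pt "-42 -14 2 7.5" --pt "-43 -9 2 7.5" --pt "-44 -3 2 7.5" --pt "-44 3 2 7.5" --pt "-43 9 2 7.5" --pt "-42 14 2 7.5" --pt "-40 20 2 7.5" --pt "-37 25 2 7.5" --claw 100

```text
time: 1.3
tool_pos: [0.5282, 0.3036, 0.2162]
tool_rot: [-0.001, 0.694, 0.72, 0.003]
contact_force: [1.9, 0.4, -0.9]
gripper_width: 1.003
```

```bash
python3 -c "
from h import *
plan([.558,.280,.21],-3.8,4)"
```

```text
tcp [0.5282 0.3036 0.2162] yaw 2.1 tilt [ 0.003  0.004 -1.   ] turn 5.9 j6 0.36
[-6.2, 7.2, 1.6, np.float64(1.47)]
[-6.0, 7.4, 1.6, np.float64(1.47)]
[-5.8, 7.5, 1.6, np.float64(1.47)]
[-5.6, 7.7, 1.6, np.float64(1.47)]
```

step_arm --pt "-12 15 3 3" --pt "-12 15 3 3" --pt "0 0 0 0"

```text
time: 1.6
tool_pos: [0.5632, 0.2736, 0.2099]
tool_rot: [0.0, 0.736, 0.677, 0.003]
contact_force: [-0.2, 0.5, -1.5]
gripper_width: 1.001
```

Run:
```python
from h import *
s,im,d,c=shot('wrist','w1.png')
m=(c[...,2]>.115)&(c[...,2]<.135)&(im.max(2)<70)
print(boxes_of('wrist','lid_handle')[:2])
P=c[m]; P=P[np.hypot(P[:,0]-.558,P[:,1]-.28)<.06]
print(len(P),cv2.minAreaRect((P[:,:2]*1000).astype(np.float32)),np.median(P,0))
plan([.558,.280,.097],-3.8,3,s)
```

```text
[{'box': [147.0, 56.7, 197.9, 227.4], 'p': 0.74}]
1967 ((557.771484375, 281.4315490722656), (79.55687713623047, 17.90399169921875), 86.0809555053711) [0.55804074 0.2856096  0.12340171]
tcp [0.5632 0.2736 0.2099] yaw -4.8 tilt [ 0.004  0.003 -1.   ] turn -1.0 j6 0.42
[1.9, -2.0, 37.6, np.float64(-0.32)]
[1.9, -2.0, 37.6, np.float64(-0.32)]
[1.9, -2.0, 37.6, np.float64(-0.32)]
```

View pics/w1.png

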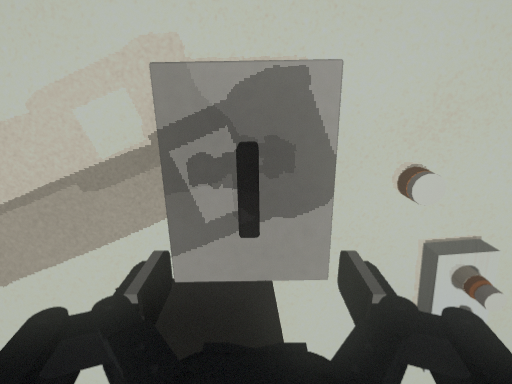

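The wrist view shows the handle at (248,190), centred between the jaws. It measures (0.558, 0.281), 80×18 mm, which agrees with the top camera, so I'll descend.

step_arm --pt "3 -2 40 -0.3" --pt "3 -2 40 -0.3" --pt "2 -1 28 -0.3" --pt "0 0 0 0"

```text
time: 2.1
tool_pos: [0.5568, 0.2893, 0.1036]
tool_rot: [0.0, 0.726, 0.687, 0.006]
contact_force: [-0.5, 0.3, 0.5]
gripper_width: 0.995
```

```bash
python3 -c "
from h import *
plan([.558,.281,.097],-3.9,1)"
```

```text
tcp [0.5568 0.2893 0.1036] yaw -3.2 tilt [ 0.01   0.008 -1.   ] turn 0.7 j6 0.41
[-8.3, 1.6, 6.6, np.float64(0.71)]
```

step_arm --pt "-8 1.5 6 0.7" --pt "0 0 0 0"

```text
time: 2.3
tool_pos: [0.5577, 0.2824, 0.0993]
tool_rot: [0.001, 0.73, 0.684, 0.007]
contact_force: [-0.1, -0.3, 0.6]
gripper_width: 0.995
```

step_arm --pt "0 0 0 0" --pt "0 0 0 0" --pt "0 0 0 0" --pt "0 0 0 0" --pt "0 0 0 0" --pt "0 0 0 0" --claw 0

```text
time: 2.9
tool_pos: [0.5615, 0.2836, 0.1069]
tool_rot: [0.003, 0.73, 0.683, 0.012]
contact_force: [-0.8, -0.2, -1.5]
gripper_width: 0.193
```

step_arm --pt "0 0 0 0" --pt "0 0 0 0" --pt "0 0 0 0"

```text
time: 3.2
tool_pos: [0.5615, 0.2836, 0.1067]
tool_rot: [0.002, 0.73, 0.683, 0.012]
contact_force: [-0.2, -0.2, 1.2]
gripper_width: 0.196
```

step_arm --pt "0 0 -10 0" --pt "0 0 -20 0" --pt "0 0 -30 0" --pt "0 0 0 0"

```text
time: 3.6
tool_pos: [0.5585, 0.2821, 0.1665]
tool_rot: [0.002, 0.73, 0.683, 0.01]
contact_force: [0.5, -0.2, -1.4]
gripper_width: 0.193
```

Run:
```python
from h import *
s,im,d,c=shot('side','s1.png'); cv2.imwrite('pics/s1.png',cv2.resize(im[60:280,120:400],None,fx=2,fy=2)[:,:,::-1])
plan([.475,.016,.20],-3.9,8,s)
```

```text
tcp [0.5585 0.2821 0.1665] yaw -3.8 tilt [ 0.016  0.011 -1.   ] turn 0.1 j6 0.41
[-33.8, -8.2, -4.7, np.float64(0.01)]
[-33.8, -8.1, -4.7, np.float64(0.01)]
[-33.8, -8.1, -4.7, np.float64(0.01)]
[-33.8, -8.1, -4.7, np.float64(0.01)]
[-33.8, -8.1, -4.7, np.float64(0.01)]
[-33.8, -8.1, -4.7, np.float64(0.01)]
[-33.8, -8.1, -4.7, np.float64(0.01)]
[-33.8, -8.1, -4.7, np.float64(0.01)]
```

View pics/s1.png

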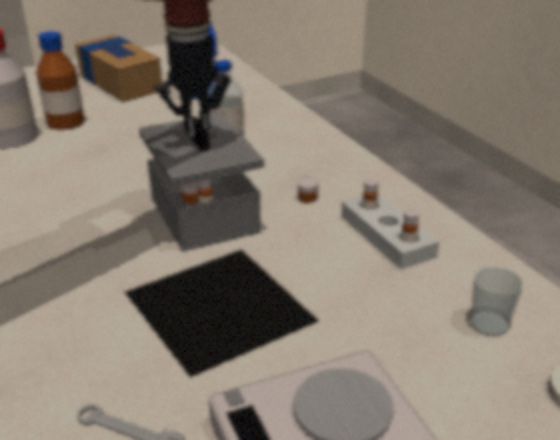

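The side view shows the lid hanging from the gripper above the box. I'll measure its tilt before moving over.

Run:
```python
from h import *
s,im,d,c=shot('side')
P=c[90:150,185:255].reshape(-1,3); P=P[(P[:,2]>.12)&(P[:,2]<.19)&(abs(P[:,0]-.558)<.09)&(abs(P[:,1]-.281)<.115)]
best=None; rng=np.random.default_rng(0)
for _ in range(300):
    a=P[rng.choice(len(P),3,0)]; n=np.cross(a[1]-a[0],a[2]-a[0]); l=np.linalg.norm(n)
    if l<1e-6: continue
    n/=l; i=abs((P-a[0])@n)<.003
    if best is None or i.sum()>best.sum(): best=i
Q=P[best]; n=np.linalg.svd(Q-Q.mean(0))[2][2]; n*=np.sign(n[2]); print(len(P),best.sum(),n,Q.mean(0),Q.min(0),Q.max(0))
```

```text
1407 1086 [0.00262988 0.00277283 0.9999927 ] [0.55103781 0.26122356 0.14741976] [0.46950682 0.16725834 0.1444387 ] [0.64264143 0.38813096 0.15054483]
```

Level within 0.3°. Moving to the mat.

step_arm --pt "-20 -5 -5 0" --pt "-34 -8 -5 0" --pt "-40 -9 0 0" --pt "-40 -10 0 0" --pt "-40 -10 0 0" --pt "-40 -10 0 0" --pt "-35 -8 0 0" --pt "-20 -4 0 0"

```text
time: 4.5
tool_pos: [0.4626, 0.0097, 0.1519]
tool_rot: [-0.008, 0.728, 0.686, -0.004]
contact_force: [0.3, 1.4, -2.0]
gripper_width: 0.193
```

```bash
python3 -c "
from h import *
plan([.475,.016,.10],None,3)"
```

```text
tcp [0.4626 0.0097 0.1519] yaw -3.4 tilt [-0.016  0.005 -1.   ] turn 0 j6 -0.08
[2.3, 4.3, 17.2, 0.0]
[2.3, 4.3, 17.2, 0.0]
[2.3, 4.3, 17.2, 0.0]
```

step_arm --pt "2 4 25 0" --pt "2 4 30 0" --pt "1 3 25 0" --pt "0 0 12 0" --pt "0 0 0 0"

```text
time: 5.0
tool_pos: [0.4661, 0.0114, 0.0495]
tool_rot: [-0.011, 0.73, 0.683, -0.008]
contact_force: [0.1, -0.1, -1.4]
gripper_width: 0.188
```

```bash
python3 -c "
from h import *
plan([.475,.016,.041],None,3)"
```

```text
tcp [0.4661 0.0114 0.0495] yaw -3.8 tilt [-0.027  0.006 -1.   ] turn 0 j6 -0.07
[1.7, 2.9, 2.8, 0.0]
[1.7, 2.9, 2.8, 0.0]
[1.7, 2.9, 2.8, 0.0]
```

step_arm --pt "1 4 4 0" --pt "1 3 3 0" --pt "0 0 2 0" --pt "0 0 0 0"

```text
time: 5.4
tool_pos: [0.475, 0.0133, 0.0416]
tool_rot: [-0.01, 0.73, 0.684, -0.007]
contact_force: [-0.3, 0.5, -2.7]
gripper_width: 0.193
```

step_arm --pt "0 0 2 0" --pt "0 0 1.5 0" --pt "0 0 0 0"

```text
time: 5.7
tool_pos: [0.4763, 0.0132, 0.0396]
tool_rot: [-0.009, 0.73, 0.684, -0.006]
contact_force: [-0.0, -0.1, -1.4]
gripper_width: 0.195
```

step_arm --pt "0 0 2 0" --pt "0 0 2 0" --pt "0 0 0 0"

```text
time: 6.0
tool_pos: [0.4773, 0.013, 0.0373]
tool_rot: [-0.008, 0.73, 0.684, -0.005]
contact_force: [-0.3, 1.1, -0.1]
gripper_width: 0.195
```

step_arm --pt "0 0 0 0" --pt "0 0 0 0" --pt "0 0 0 0" --pt "0 0 0 0" --pt "0 0 0 0" --claw 100

```text
time: 6.5
tool_pos: [0.478, 0.0129, 0.0377]
tool_rot: [-0.007, 0.73, 0.684, -0.005]
contact_force: [0.3, 0.4, 0.3]
gripper_width: 0.995
```

step_arm --pt "0 0 -15 0" --pt "0 0 -40 0" --pt "0 0 -45 0" --pt "0 0 -45 0" --pt "0 0 -45 0" --pt "0 0 -45 0" --pt "0 0 0 0"

```text
time: 7.2
tool_pos: [0.48, 0.012, 0.2788]
tool_rot: [-0.01, 0.73, 0.684, -0.007]
contact_force: [-0.6, -0.2, -0.4]
gripper_width: 0.997
```

Run:
```python
from h import *
s,im,d,c=shot('top'); g=im.max(2)
s2,ims,ds,cs=shot('side')
P=cs.reshape(-1,3); P=P[(P[:,2]>.012)&(P[:,2]<.03)&(abs(P[:,0]-.475)<.12)&(abs(P[:,1]-.016)<.13)]
Q=P-P.mean(0); n=np.linalg.svd(Q,full_matrices=False)[2][2]; print('lid',len(P),n,np.median(P,0),cv2.minAreaRect((P[:,:2]*1000).astype(np.float32)))
H=cs.reshape(-1,3); H=H[(H[:,2]>.03)&(H[:,2]<.08)&(abs(H[:,0]-.475)<.06)&(abs(H[:,1]-.016)<.08)]; print('handle',len(H),H.mean(0),H.max(0))
# inside box from top
B=c.reshape(-1,3); col=im.reshape(-1,3); k=(abs(B[:,0]-.558)<.065)&(abs(B[:,1]-.281)<.09); 
for z0,z1 in [(.03,.055),(.055,.095)]:
    m=k&(B[:,2]>z0)&(B[:,2]<z1); print(z0,m.sum(),np.nanmedian(B[m],0))
cv2.imwrite('pics/t2.png',np.hstack([cv2.resize(im[145:275,100:300],None,fx=2,fy=2),cv2.resize(ims[90:220,150:350],None,fx=2,fy=2)])[:,:,::-1])
plan([.555,.21,.30],-3.9,8)
```

```text
lid 2177 [-7.09182925e-04 -3.89606601e-03  9.99992159e-01] [ 0.46653674 -0.01292252  0.01908343] ((477.141845703125, 9.343421936035156), (216.98553466796875, 162.81057739257812), 86.26610565185547)
handle 167 [0.47387838 0.00193712 0.04710642] [0.4867467  0.04909827 0.05535825]
0.03 304 [0.55387663 0.28017275 0.04102528]
0.055 108 [0.56774335 0.28279053 0.07537854]
tcp [0.4774 0.0123 0.2721] yaw -3.7 tilt [-0.034  0.007 -0.999] turn 0.2 j6 -0.07
[25.3, 7.9, -3.7, np.float64(0.02)]
[25.3, 7.9, -3.7, np.float64(0.02)]
[25.3, 7.9, -3.7, np.float64(0.02)]
[25.3, 7.9, -3.7, np.float64(0.02)]
[25.3, 7.9, -3.7, np.float64(0.02)]
[25.3, 7.9, -3.7, np.float64(0.02)]
[25.3, 7.9, -3.7, np.float64(0.02)]
[25.3, 7.9, -3.7, np.float64(0.02)]
```

View pics/t2.png

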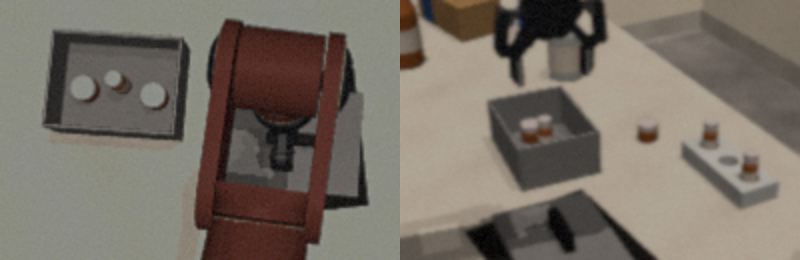

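The lid lies flat on the mat (height 0.019 m, centre about 6 mm off). In the box, the tall slim vial is the middle, smaller cap, at about (0.568, 0.283) with its top at 0.077 m. I'll go over it for a closer look.

step_arm --pt "25 8 -3 0" --pt "40 14 -3 0" --pt "45 15 0 0" --pt "45 15 0 0" --pt "45 15 0 0" --pt "40 13 0 0" --pt "20 7 0 0" --pt "0 0 0 0" --claw 60

```text
time: 8.1
tool_pos: [0.5772, 0.2733, 0.2511]
tool_rot: [-0.022, 0.731, 0.682, -0.024]
contact_force: [-0.3, 0.2, -0.7]
gripper_width: 0.597
```

Run:
```python
from h import *
s,im,d,c=shot('wrist','w2.png')
print(boxes_of('wrist','vial_centre')[:4])
m=(c[...,2]>.066)&(c[...,2]<.083)&(abs(c[...,0]-.565)<.05)&(abs(c[...,1]-.283)<.07)
P=c[m]; print(len(P),np.median(P,0),cv2.minAreaRect((P[:,:2]*1000).astype(np.float32)))
print(s['gripper_width'])
plan([.568,.283,.2],-3.9,4,s)
```

```text
[{'box': [243.2, 147.5, 26.0, 33.1], 'p': 0.87}]
398 [0.56511957 0.28242489 0.07557666] ((564.563232421875, 281.85772705078125), (23.850860595703125, 23.822389602661133), 83.23640441894531)
0.5967022722843692
tcp [0.5772 0.2733 0.2511] yaw -4.0 tilt [-0.066 -0.001 -0.998] turn -0.1 j6 0.39
[2.3, -1.6, 12.9, np.float64(-0.03)]
[2.3, -1.6, 12.9, np.float64(-0.03)]
[2.3, -1.6, 12.9, np.float64(-0.03)]
[2.3, -1.6, 12.9, np.float64(-0.03)]
```

View pics/w2.png

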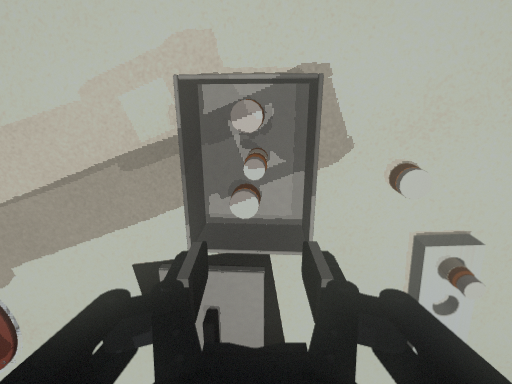

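The wrist view shows the vial's narrow cap at (255,170), between the jars at (248,115) and (245,200). The measured centre is (0.565, 0.282). I'll descend in stages.

step_arm --pt "2 0 25 0" --pt "2 0 35 0" --pt "2 0 35 0" --pt "2 0 25 0" --pt "0 0 10 0" --pt "0 0 0 0"

```text
time: 8.8
tool_pos: [0.5664, 0.27, 0.1165]
tool_rot: [-0.021, 0.735, 0.678, -0.026]
contact_force: [0.6, 0.1, 0.2]
gripper_width: 0.601
```

Run:
```python
from h import *
plan([.565,.282,.105],-3.9,1)
```

```text
tcp [0.5664 0.27   0.1165] yaw -4.6 tilt [-0.067 -0.004 -0.998] turn -0.7 j6 0.4
[12.0, -1.6, 11.5, np.float64(-0.74)]
```

step_arm --pt "6 -1 6 -0.4" --pt "6 -1 6 -0.4" --pt "0 0 0 0"

```text
time: 9.1
tool_pos: [0.5663, 0.2822, 0.1075]
tool_rot: [-0.02, 0.73, 0.682, -0.024]
contact_force: [0.2, 0.2, 0.1]
gripper_width: 0.595
```

Run:
```python
from h import *
plan([.565,.282,.031],-3.9,3)
```

```text
tcp [0.5663 0.2822 0.1075] yaw -3.9 tilt [-0.062 -0.002 -0.998] turn 0.0 j6 0.4
[0.1, 1.1, 25.5, np.float64(0.01)]
[0.1, 1.1, 25.5, np.float64(0.01)]
[0.1, 1.1, 25.5, np.float64(0.01)]
```

step_arm --pt "1 1 20 0" --pt "1 1 20 0" --pt "1 1 15 0" --pt "0 0 0 0"

```text
time: 9.5
tool_pos: [0.5701, 0.2874, 0.0563]
tool_rot: [-0.018, 0.73, 0.683, -0.019]
contact_force: [-0.8, -0.2, -0.0]
gripper_width: 0.598
```

Run:
```python
from h import *
plan([.565,.282,.031],-3.9,2)
```

```text
tcp [0.5701 0.2874 0.0563] yaw -3.8 tilt [-0.052  0.001 -0.999] turn 0.1 j6 0.4
[-2.8, -1.7, 12.8, np.float64(0.07)]
[-2.8, -1.7, 12.8, np.float64(0.07)]
```

step_arm --pt "-3 -2 13 0" --pt "-2 -1 12 0" --pt "0 0 0 0"

```text
time: 9.8
tool_pos: [0.5666, 0.2829, 0.0318]
tool_rot: [-0.017, 0.73, 0.683, -0.017]
contact_force: [-0.3, 0.4, -0.1]
gripper_width: 0.599
```

Run:
```python
from h import *
plan([.565,.282,.031],-3.9,1)
```

```text
tcp [0.5666 0.2829 0.0318] yaw -3.7 tilt [-0.049  0.002 -0.999] turn 0.2 j6 0.4
[-1.0, -1.5, 0.9, np.float64(0.16)]
```

step_arm --pt "-1 -1 0 0" --pt "0 0 0 0" --pt "0 0 0 0" --pt "0 0 0 0" --pt "0 0 0 0" --pt "0 0 0 0" --claw 0

```text
time: 10.4
tool_pos: [0.5667, 0.282, 0.0337]
tool_rot: [-0.017, 0.73, 0.683, -0.016]
contact_force: [-0.5, 0.5, -0.6]
gripper_width: 0.31
```

step_arm --pt "0 0 -10 0" --pt "0 0 -20 0" --pt "0 0 -25 0" --pt "0 0 -25 0" --pt "0 0 -25 0" --pt "0 0 -25 0" --pt "0 0 0 0"

```text
time: 11.1
tool_pos: [0.5727, 0.2817, 0.1714]
tool_rot: [-0.017, 0.73, 0.683, -0.016]
contact_force: [-0.1, 0.8, 0.4]
gripper_width: 0.31
```

Run:
```python
from h import *
s,im,d,c=shot('side'); p,T=Tcam('side'); q=np.linalg.inv(T)@np.append(s['tool_pos'],1); uv=cv2.projectPoints(q[:3].reshape(1,3),np.zeros(3),np.zeros(3),np.array(p['mtx'],float),np.array([p['k1'],0,0,0.]))[0].ravel().astype(int); print(uv)
u,v=uv; cv2.imwrite('pics/s3.png',cv2.resize(im[max(0,v-60):v+60,u-70:u+70],None,fx=4,fy=4)[:,:,::-1])
plan([.503,-.301,.19],-3.9,12,s)
```

```text
[222 124]
tcp [0.5727 0.2817 0.1714] yaw -3.7 tilt [-0.047  0.003 -0.999] turn 0.2 j6 0.4
[-48.8, -2.7, -1.4, np.float64(0.01)]
[-48.8, -2.7, -1.4, np.float64(0.01)]
[-48.8, -2.7, -1.4, np.float64(0.01)]
[-48.8, -2.7, -1.4, np.float64(0.01)]
[-48.8, -2.7, -1.4, np.float64(0.01)]
[-48.8, -2.6, -1.4, np.float64(0.01)]
[-48.8, -2.6, -1.4, np.float64(0.01)]
[-48.8, -2.6, -1.4, np.float64(0.01)]
[-48.8, -2.6, -1.4, np.float64(0.01)]
[-48.8, -2.6, -1.4, np.float64(0.01)]
[-48.8, -2.6, -1.4, np.float64(0.01)]
[-48.8, -2.6, -1.4, np.float64(0.01)]
```

View pics/s3.png

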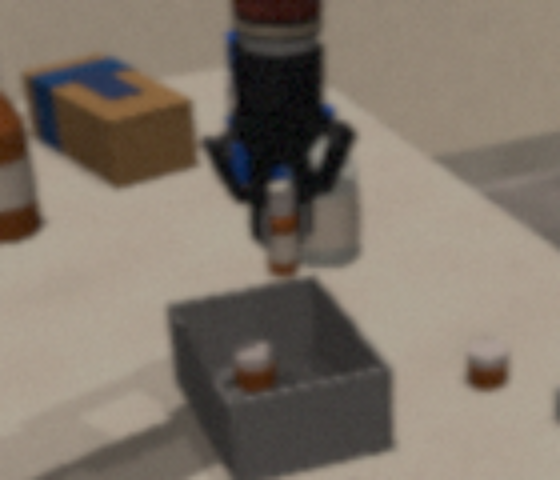

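The side view shows the vial held upright at (283,225), clear of the box, with a jar left behind. Carrying it to the pan.

step_arm --pt "-15 -1 -3 0" --pt "-25 -2 -3 0" --pt "-35 -2 -2 0" --pt "-38 -2 -2 0" --pt "-38 -2 -2 0" --pt "-38 -2 -2 0" --pt "-38 -2 -2 0" --pt "-38 -2 -2 0"

```text
time: 11.95
tool_pos: [0.5296, 0.0062, 0.1753]
tool_rot: [-0.024, 0.727, 0.686, -0.028]
contact_force: [-0.1, -0.5, -1.5]
gripper_width: 0.309
```

step_arm --pt "-38 -2 -2 0" --pt "-38 -2 -2 0" --pt "-38 -2 -2 0" --pt "-38 -2 -2 0" --pt "-35 -2 -2 0" --pt "-25 -2 0 0" --pt "-15 -1 0 0" --pt "0 0 0 0"

```text
time: 12.75
tool_pos: [0.488, -0.2344, 0.1741]
tool_rot: [-0.034, 0.73, 0.682, -0.034]
contact_force: [-0.6, 0.6, -0.0]
gripper_width: 0.308
```

Run:
```python
from h import *
plan([.503,-.301,.16],None,4)
```

```text
tcp [ 0.488  -0.2344  0.1741] yaw -3.9 tilt [-0.096  0.004 -0.995] turn 0 j6 -0.49
[-16.4, 5.2, 3.1, 0.0]
[-16.4, 5.2, 3.1, 0.0]
[-16.4, 5.2, 3.1, 0.0]
[-16.4, 5.2, 3.1, 0.0]
```

step_arm --pt "-16 5 3 0" --pt "-16 5 5 0" --pt "-16 5 5 0" --pt "-14 5 5 0" --pt "0 0 0 0"

```text
time: 13.25
tool_pos: [0.5028, -0.2985, 0.1499]
tool_rot: [-0.037, 0.728, 0.684, -0.034]
contact_force: [0.3, 0.5, -0.7]
gripper_width: 0.309
```

Run:
```python
from h import *
s,im,d,c=shot('side'); u,v=280,245
cv2.imwrite('pics/s4.png',cv2.resize(im[140:340,170:390],None,fx=2.5,fy=2.5)[:,:,::-1])
plan([.503,-.301,.107],None,4,s)
```

```text
tcp [ 0.5028 -0.2985  0.1499] yaw -3.6 tilt [-0.099  0.007 -0.995] turn 0 j6 -0.56
[-0.6, 1.1, 10.7, 0.0]
[-0.6, 1.1, 10.7, 0.0]
[-0.6, 1.1, 10.7, 0.0]
[-0.6, 1.1, 10.7, 0.0]
```

View pics/s4.png

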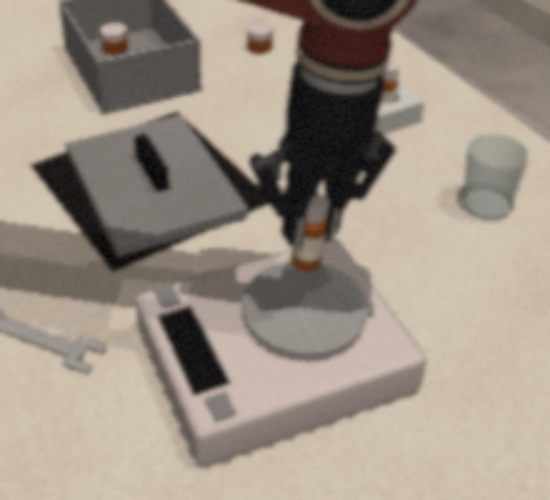

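The side view shows the lid flat on the mat and the vial at (310,240), just above the pan with a lean of a few degrees. Lowering slowly.

step_arm --pt "0 1 11 0" --pt "0 1 11 0" --pt "0 1 11 0" --pt "0 1 8 0" --pt "0 0 0 0"

```text
time: 13.8
tool_pos: [0.5025, -0.2948, 0.1045]
tool_rot: [-0.038, 0.727, 0.685, -0.034]
contact_force: [-1.4, -0.1, -1.0]
gripper_width: 0.31
```

step_arm --pt "0 0 2 0" --pt "0 0 2 0" --pt "0 0 0 0"

```text
time: 14.1
tool_pos: [0.5022, -0.2946, 0.1003]
tool_rot: [-0.038, 0.727, 0.685, -0.034]
contact_force: [0.2, -0.2, 0.0]
gripper_width: 0.308
```

step_arm --pt "0 0 1.5 0" --pt "0 0 1.5 0" --pt "0 0 0 0"

```text
time: 14.4
tool_pos: [0.5025, -0.2951, 0.0983]
tool_rot: [-0.037, 0.727, 0.685, -0.033]
contact_force: [0.1, -0.2, -0.7]
gripper_width: 0.313
```

step_arm --pt "0 0 2 0" --pt "0 0 1 0" --pt "0 0 0 0"

```text
time: 14.7
tool_pos: [0.5024, -0.2953, 0.0958]
tool_rot: [-0.036, 0.727, 0.685, -0.033]
contact_force: [-0.3, 0.2, 0.1]
gripper_width: 0.309
```

step_arm --pt "0 0 2 0" --pt "0 0 2 0"

```text
time: 14.9
tool_pos: [0.5025, -0.2956, 0.0955]
tool_rot: [-0.036, 0.727, 0.685, -0.033]
contact_force: [-5.0, 3.8, 10.7]
gripper_width: 0.308
```

step_arm --pt "0 0 0 0" --pt "0 0 0 0"

```text
time: 15.1
tool_pos: [0.503, -0.2959, 0.0964]
tool_rot: [-0.035, 0.727, 0.685, -0.033]
contact_force: [0.8, 0.0, -1.1]
gripper_width: 0.309
```

step_arm --pt "0 0 0 0" --pt "0 0 0 0" --pt "0 0 0 0" --pt "0 0 0 0" --claw 37

```text
time: 15.5
tool_pos: [0.5026, -0.2958, 0.0954]
tool_rot: [-0.036, 0.727, 0.685, -0.033]
contact_force: [-0.7, -0.2, 0.6]
gripper_width: 0.371
```

step_arm --pt "0 0 0 0" --pt "0 0 0 0" --pt "0 0 0 0" --pt "0 0 0 0" --pt "0 0 0 0" --claw 90

```text
time: 16.0
tool_pos: [0.5026, -0.2958, 0.0951]
tool_rot: [-0.036, 0.727, 0.685, -0.033]
contact_force: [-0.4, -0.9, 0.4]
gripper_width: 0.898
```

Run:
```python
from h import *
s,im,d,c=shot('side'); cv2.imwrite('pics/s5.png',cv2.resize(im[140:340,170:390],None,fx=2.5,fy=2.5)[:,:,::-1])
plan([s['tool_pos'][0],s['tool_pos'][1],.25],None,5,s)
```

```text
tcp [ 0.5026 -0.2958  0.0951] yaw -3.4 tilt [-0.098  0.007 -0.995] turn 0 j6 -0.56
[0.0, -3.0, -30.8, 0.0]
[0.0, -3.0, -30.8, 0.0]
[0.0, -3.0, -30.8, 0.0]
[0.0, -3.0, -30.8, 0.0]
[0.0, -3.0, -30.8, 0.0]
```

View pics/s5.png

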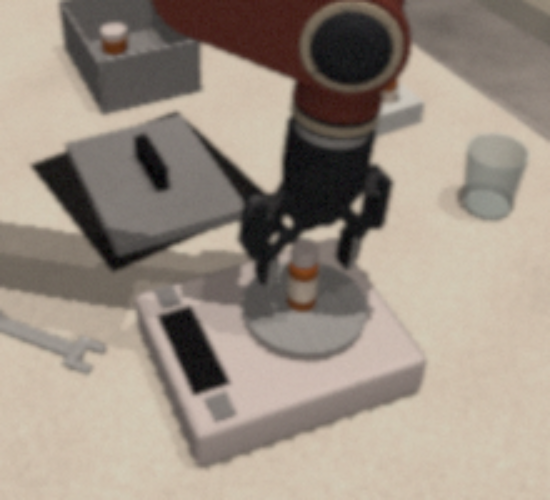

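The vial stands upright at (302,280) on the pan with the fingers clear on both sides. I'll withdraw straight up.

step_arm --pt "0 -1 -10 0" --pt "0 -3 -25 0" --pt "0 -3 -30 0" --pt "0 -3 -30 0" --pt "0 -3 -30 0" --pt "0 -3 -30 0" --pt "0 0 0 0" --pt "0 0 0 0"

```text
time: 16.85
tool_pos: [0.5015, -0.2955, 0.2611]
tool_rot: [-0.035, 0.727, 0.685, -0.033]
contact_force: [-0.5, 0.1, -0.5]
gripper_width: 0.898
```

Run:
```python
from h import *
s,im,d,c=shot('side'); print(np.round(s['tool_pos'],3)); cv2.imwrite('pics/s6.png',cv2.resize(im[140:340,170:390],None,fx=2.5,fy=2.5)[:,:,::-1])
P=c.reshape(-1,3); P=P[(P[:,2]>.08)&(P[:,2]<.16)&(abs(P[:,0]-.503)<.05)&(abs(P[:,1]+.3)<.05)]
for a,b in [(.08,.1),(.1,.12),(.12,.15)]:
    Q=P[(P[:,2]>a)&(P[:,2]<b)]; print(a,len(Q),np.round(Q.mean(0),4),Q[:,2].max())
```

```text
[ 0.502 -0.296  0.261]
0.08 69 [ 0.4945 -0.3033  0.0909] 0.09993518642464083
0.1 84 [ 0.4963 -0.3036  0.1111] 0.11999415055614704
0.12 125 [ 0.4991 -0.299   0.1344] 0.1409539090617591
```

View pics/s6.png

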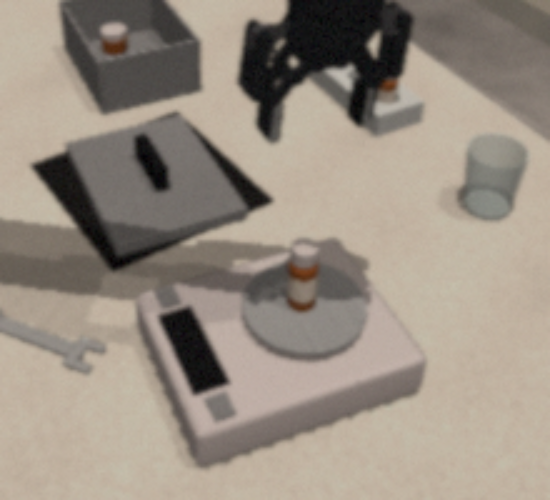

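The vial stands upright at (302,275) with its top at 0.141 m, close to the expected 0.140. The lid is flat on the mat, and the gripper is well clear.

```bash
python3 -c "
from h import *
print(job_done())"
```

```text
the job is handed in; nothing more can be done
None
```

The lid is flat on the mat, handle up, and the vial is standing upright on the balance pan. I handed the job in after about 17 s of robot time; no verdict was reported.

**Lid:** The last measurement, taken before the vial move, put its centre about 7 mm from the mat's centre. It was tilted about 0.2° and its top face was 19 mm above the bench. It looks unchanged in the final picture.

**Vial:** The last check put it roughly 10 mm from the pan's centre, with its top at 0.141 m (0.140 m expected). The gripper was about 12 cm above the vial and touching nothing.

**What did not go as planned:**
- The tool built up about 5.5° of tilt over the moves, which I could not correct. The vial was set down leaning slightly and straightened when released.
- The gripper rose about 7 mm while closing on the lid handle, so the grip was higher than planned. It still held the lid level.
- Force readings scattered by about 1 N, too much to show first contact on the pan. I pressed down until there was a clear contact of about 11 N before releasing the vial.

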